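# Eject a mint tin and trap it on the tray

### The job

Press the black key of the dispenser that holds the red mint tin well down with one finger, and with the other finger stop the tin as the spring shoots it out, while it is still wholly on the front tray. Finish while holding it so: one finger still keeping the key down, the other finger with the tin resting against it, flat and still on the tray. Nothing is gripped or lifted, and the other dispenser and the things standing around are left alone.

Things in the scene. Friction and masses are not known exactly. Their poses are not given: they have to be found in the camera images.
- red_dispenser: white dispenser holding the red mint tin, fixed; 165 mm long, 110 mm wide with the key, 50 mm high. Origin: on the worktop under the border between front tray and magazine; x points to its back, y to the left as seen from the front, z up. A channel 65 mm wide between grey rails runs along x, its floor 18 mm above the worktop. An uncaught tin slides off the front in about half a second.
- red_key: black ribbed spring key, cap 27 x 25 mm, beside the tray of the red tin's dispenser, on the right as seen from the front. Origin: centre of the cap's top, 34 mm above the worktop at rest, at (-28, -55, 34) mm in the dispenser's frame. Goes straight down 10 mm and springs back when let go: 4 N at the bottom, up to 6 N until the pusher is let go, at about 7 mm. Its housing is 22 mm high.
- red_tin: red mint tin, 60 x 90 x 22 mm, about 60 g, loose. Origin: centre of its underside; y along its 90 mm side, which lies along the dispenser's x. It starts with its front edge at the tray's rear border, just in front of the pusher, its origin at (48, 0, 18) mm in the dispenser's frame.
- red_tray (a point): red tin's dispenser: middle of the front tray's floor, 18 mm above the worktop, at x = -29 mm. The tray is open above, 55 mm long (x = 0 to -55 mm in the dispenser's frame) and 65 mm wide, with side guides 4 mm thick and 7 mm high and no stop at the front lip.
- red_pusher: orange pusher plate behind the red tin. Origin: foot of its front face, on the channel floor. A catch holds it back until the key is pressed; then a damped spring (about 2.5 N, lasting) drives it forward and it pushes the tin forward at about 0.1 to 0.15 m/s, for up to 112 mm.
- pink_dispenser: white dispenser holding the pink mint tin, fixed; 165 mm long, 110 mm wide with the key, 50 mm high. Origin: on the worktop under the border between front tray and magazine; x points to its back, y to the left as seen from the front, z up. A channel 65 mm wide between grey rails runs along x, its floor 18 mm above the worktop. An uncaught tin slides off the front in about half a second.
- pink_key: black ribbed spring key, cap 27 x 25 mm, beside the tray of the pink tin's dispenser, on the right as seen from the front. Origin: centre of the cap's top, 34 mm above the worktop at rest, at (-28, -55, 34) mm in the dispenser's frame. Goes straight down 10 mm and springs back when let go: 4 N at the bottom, up to 6 N until the pusher is let go, at about 7 mm. Its housing is 22 mm high.
- pink_tin: pink mint tin, 60 x 90 x 22 mm, about 60 g, loose. Origin: centre of its underside; y along its 90 mm side, which lies along the dispenser's x. It starts with its front edge at the tray's rear border, just in front of the pusher, its origin at (48, 0, 18) mm in the dispenser's frame.
- pink_tray (a point): pink tin's dispenser: middle of the front tray's floor, 18 mm above the worktop, at x = -29 mm. The tray is open above, 55 mm long (x = 0 to -55 mm in the dispenser's frame) and 65 mm wide, with side guides 4 mm thick and 7 mm high and no stop at the front lip.
- pink_pusher: orange pusher plate behind the pink tin. Origin: foot of its front face, on the channel floor. A catch holds it back until the key is pressed; then a damped spring (about 2.5 N, lasting) drives it forward and it pushes the tin forward at about 0.1 to 0.15 m/s, for up to 112 mm.
- counter_bell: bystander: grey counter bell on a black foot, 76 mm across, 59 mm high, loose. Origin at the centre of its underside.
- marker_a: bystander: white marker pen with a black cap, 135 mm long, 17 mm thick, lying loose. Origin under its centre.
- bar_0: bystander: flat snack bar in a pale wrapper with green ends, 52 x 153 x 14 mm, loose. Origin under its centre.

How it is judged:
At the end, for the whole second after the job is handed in: A finger keeps the red tin's key at least 5 mm down (force over 0.5 N); the red tin has come at least 8 mm out, rests against a finger (over 0.4 N), lies flat on the tray floor (within 0.1 rad and 4 mm), is still, and its front edge is at most 4 mm over the front lip (z of red_key in the frame of red_dispenser below 0.029 m and contact force between the fingers and red_key above 0.5 N and contact force between the fingers and red_tin above 0.4 N and x of red_tin in the frame of red_dispenser between -0.014 and 0.04 m and z of red_tin in the frame of red_dispenser between 0.015 and 0.022 m and angle between red_tin's own z axis and vertical below 0.1 rad and linear speed of red_tin below 0.02 m/s); the arm keeps its last pose, push and grip.
It fails at once if the red tin ran more than 15 mm out over the front lip (it got away) (x of red_tin in the frame of red_dispenser below -0.025 m).
It fails at once if the red tin was lifted more than 12 mm or tipped (z of red_tin in the frame of red_dispenser above 0.03 m or angle between red_tin's own z axis and vertical above 0.35 rad).
It fails at once if the other dispenser's key was pressed or its tin moved (z of pink_key in the frame of pink_dispenser below 0.03 m or distance of pink_tin from where it was at the start of the episode above 0.012 m).
It fails at once if the bell, marker or bar was moved more than 20 mm (distance of any of counter_bell, marker_a, bar_0 from where it was at the start of the episode above 0.02 m).
It also fails if it takes over 26 s, if anything falls off the work surface, if the arm or the gripper's body presses on something with over 40 N, if the wrist force passes 120 N, or if a joint passes its speed limit or range.

### The arm

A 7-joint arm with a two-finger parallel gripper is mounted at the origin on a cart in front of the work surface, level with it; the furniture and walls round the work are solid. World frame = base frame: x ahead of the robot, y to its left, z up, the work surface at z = 0. Lengths are in m, angles in rad, forces in N, time in s.
With the tool pointing down it reaches from about 0.4 to 0.925 m from the base axis. Payload 4.1 kg.
Tool frame: the origin (TCP) lies at the very end of the fingers, on their centre line; the grasp point (between the pads) lies 19 mm behind it; z points along the fingers, y is the line along which they close (so a half turn about z gives the same grasp; the last joint's range is limited). The gripper opens to 85 mm and grips with 20 to 120 N. Pads are 22 mm wide; open, the fingers measure 114 mm over their backs; the gripper's body (76 mm by 85 mm) begins 54 mm behind the grasp point. The pads swing forward as they close: fully open they stand 13 mm farther back than shut.
Start: joints at [1.106, 0.398, 0.045, 1.537, -0.019, 1.207, -0.051], TCP at [0.233, -0.607, 0.231] pointing down, gripper open.
Joint ranges: [-2.82, 2.82], [-0.49, 2.23], [-1.37, 1.46], [0, 2.46], [-1.36, 4.5], [0.23, 2], [-2.94, 2.94]. Speed limits (rad/s): [2.57, 2.57, 3.14, 3.14, 3.14, 3.14, 3.14].

### API

Orientations are given as a unit quaternion [w, x, y, z].
In Python, from plant import r gives the robot as it stands.
- The arm moves only by the tool carry_out, never from a script. Its argument "steps" is a list that holds one entry, the list of rows, each a list of 6 numbers: the shift along the tool's x, y, z in mm, then the turn, a rotation vector about the tool's x, y, z in rad. A call has 1 to 10 rows; each row is the pose to reach, as a shift and turn from the pose commanded when the call began, along the tool's axes at that moment; what a row does not reach only later rows make up. A row lasts 1/8 s, in which the tool goes at most 62.5 mm and 10.7 degrees, less where a joint would pass 70% of its speed; a pose out of reach is approached as far as the arm can. A call with a gripper value outside its range is refused whole. "fingers" is the closure, from 0 (fully open) to 1 (shut), set as the call begins (left out, the last holds). The fingers move at their own pace and stop on an object; the grip force is fixed at half the most. Time passes only in rows, so rows that repeat a pose let the fingers close. It gives the time, the measured TCP pose, the force, the opening and the grip force at its end, in the units of the state.
- r.get_state(): the state, without advancing time (a new reading comes with each control period).
- r.camera(name): name is "scene" or "top"; returns a dict with "pixels" (420x560x3 uint8, red, green, blue), "K" (3x3 intrinsics, pixels), "R" (3x3) and "t" (3): a world point X has camera coordinates R X + t. Camera axes: x right, y down, z forward; pixel columns grow to the right and rows downward; lengths in m; the calibration is good to about 2 mm. A picture is of the moment at which its call begins. There is no depth.
- r.sign_off(): hands the job in; it is judged then, once.
The state is a dict: "time": time; "qpos": joint angles; "qd": joint speeds; "joint_efforts": joint torques, N m; "eef_pos": TCP position; "tcp_rot": TCP orientation; "ft_force": force on the tool from outside, world axes, zero at the start; "ft_torque": the same for the moment, N m; "gripper_width": finger opening in m; "finger_force": force on a finger pad.
Only numpy, scipy, OpenCV 4.12 (cv2) and the standard library are available. Lean on these libraries where they do the work, as an engineer would, in place of code of your own. Each camera call takes 0.05 s, during which the arm holds its last target. There are 200 camera calls.

## Working session

There is one attempt and no reset: what is moved stays moved. The work goes in short steps, Python scripts to look and compute and a tool call to move; the robot and the scene stay as the last step left them, time stands still between calls to the robot, and variables do not carry over. Pictures are saved under pics/ and viewed, at most 10 in all, crops included, and the job is handed in when it is done.

Besides the shell and the picture viewer there is one more tool, called after "Emit:" as name([rows], argument=value, ...), one row to a line, values as JSON. carry_out: Moves the arm, as the interface text tells. Its arguments: {"type":"object","properties":{"steps":{"type":"array","items":{"type":"array","items":{"type":"array","items":{"type":"number"}}}},"fingers":{"type":"number"}},"required":["steps"]}

```bash
mkdir -p pics; ls
python3 - <<'E'
from plant import r
import cv2,numpy as np
s=r.get_state();print(s)
for n in("top","scene"):
    c=r.camera(n);cv2.imwrite(f"pics/{n}0.png",c["pixels"][...,::-1]);np.savez(f"{n}0.npz",**c)
    print(n,c["K"].tolist(),c["R"].tolist(),c["t"].tolist())
E
```

```text
pics
{'time': 0.0, 'qpos': array([ 1.10603257,  0.3991971 ,  0.04499814,  1.5378853 , -0.01869843,
        1.2069203 , -0.05072416]), 'qd': array([ 0.00018394, -0.000564  , -0.00130248, -0.00100715, -0.00045513,
        0.000941  , -0.00139912]), 'joint_efforts': array([-2.91889328e-04, -4.75120103e+01,  1.36419285e+00, -2.54220951e+01,
        1.13878422e-02,  9.50278540e-03, -9.48935735e-06]), 'eef_pos': array([ 0.23228928, -0.60638548,  0.2302571 ]), 'tcp_rot': array([-9.64646732e-04,  9.83312146e-01,  1.81923703e-01, -2.41969991e-04]), 'ft_force': array([-1.50219501, -0.16837353, -0.37641139]), 'ft_torque': array([-0.1004762 ,  0.02866171,  0.03166652]), 'finger_force': 0.0, 'gripper_width': 0.0851090445723678}
top [[510.1665537693251, 0.0, 277.0962203172182], [0.0, 510.1665537693251, 206.10058063785726], [0.0, 0.0, 1.0]] [[0.02765127163938648, -0.99960793949554, 0.0044016444887820015], [-0.9958427652244527, -0.027928898151460362, -0.0867015778297079], [0.08679051864599266, -0.0019859369391109732, -0.9962246041569309]] [0.01771024012754591, 0.496997206300892, 1.3734321743320543]
scene [[508.72832034285716, 0.0, 278.7087794491492], [0.0, 508.72832034285716, 217.7267261977629], [0.0, 0.0, 1.0]] [[-0.4506417410340609, -0.8924230611090068, 0.022429918381935674], [-0.5185736768622434, 0.24124411551346078, -0.8202942267233759], [0.7266383990014318, -0.38129038373785124, -0.5715017763451642]] [0.2633693270719867, 0.2769337651296664, 1.07011978179535]
```

View pics/top0.png

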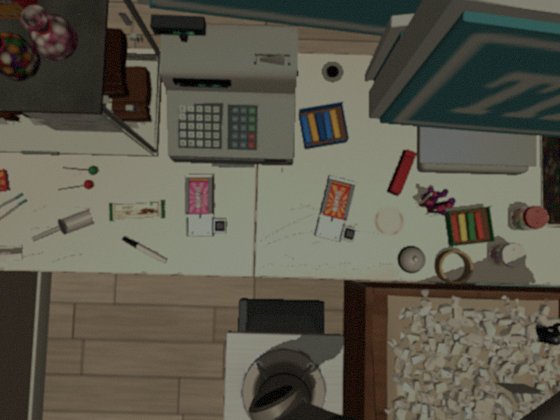

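View pics/scene0.png

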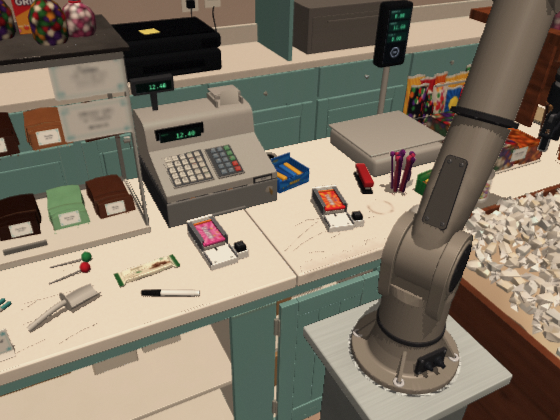

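The top view shows the red tin's dispenser around (335,208), with its black key at (349,234) and its tray towards the robot. The pink dispenser is at (200,205) and the bell at (411,259). Next I'll measure the tin, key and tray.

```bash
cat > h.py <<'E'
import numpy as np,cv2
def load(n): return dict(np.load(n))
def ray(c,uv,z):
    R,t=c["R"],c["t"];o=-R.T@t;d=R.T@np.linalg.inv(c["K"])@np.r_[uv,1.]
    return o+d*(z-o[2])/d[2]
def proj(c,X):
    p=c["K"]@(c["R"]@np.asarray(X)+c["t"]);return p[:2]/p[2]
def tri(c1,u1,c2,u2):
    P=[c["K"]@np.c_[c["R"],c["t"]] for c in(c1,c2)]
    X=cv2.triangulatePoints(P[0],P[1],np.float64(u1),np.float64(u2)).ravel();return X[:3]/X[3]
E
python3 - <<'E'
from h import *
T,S=load("top0.npz"),load("scene0.npz")
out=[]
for n,c,(x0,y0,w,h) in(("top",T,(305,165,60,85)),("scene",S,(300,175,70,65))):
    im=c["pixels"][y0:y0+h,x0:x0+w];hsv=cv2.cvtColor(im,cv2.COLOR_RGB2HSV);H,s,v=cv2.split(hsv)
    red=(((H<14)|(H>172))&(s>140)&(v>110)).astype(np.uint8)
    blk=((v<45)).astype(np.uint8)
    for nm,m in(("red",red),("blk",blk)):
        cs,_=cv2.findContours(m,0,1)
        for k in sorted(cs,key=cv2.contourArea)[-3:]:
            if cv2.contourArea(k)<8: continue
            q=cv2.minAreaRect(k);print(n,nm,cv2.contourArea(k),q[0][0]+x0,q[0][1]+y0,q[1],q[2])
    out.append(cv2.resize(im,(395,560 if n=="top" else 367),interpolation=cv2.INTER_CUBIC))
a=np.zeros((560,800,3),np.uint8);a[:,:395]=out[0];a[:367,400:795]=out[1]
cv2.imwrite("pics/crop.png",np.clip(a[...,::-1]*1.3,0,255))
E
```

```text
top red 261.0 337.41176986694336 199.85294342041016 (19.645383834838867, 33.95498275756836) 14.03624439239502
top blk 15.0 348.54999923706055 233.35000610351562 (7.589465618133545, 8.538147926330566) 18.434947967529297
scene red 48.0 365.0 179.5 (9.0, 8.0) 90.0
scene red 322.0 331.2721176147461 199.19973373413086 (24.905235290527344, 19.520320892333984) 68.74949645996094
scene blk 36.5 356.5 216.0 (6.0, 9.0) 90.0
scene blk 41.0 317.71226501464844 201.88207626342773 (21.853931427001953, 3.10811448097229) 60.945396423339844
scene blk 73.5 361.00630950927734 184.7807559967041 (22.8032283782959, 7.357692718505859) 51.8427734375[ WARN:0@0.030] global loadsave.cpp:1063 imwrite_ Unsupported depth image for selected encoder is fallbacked to CV_8U.
```

View pics/crop.png

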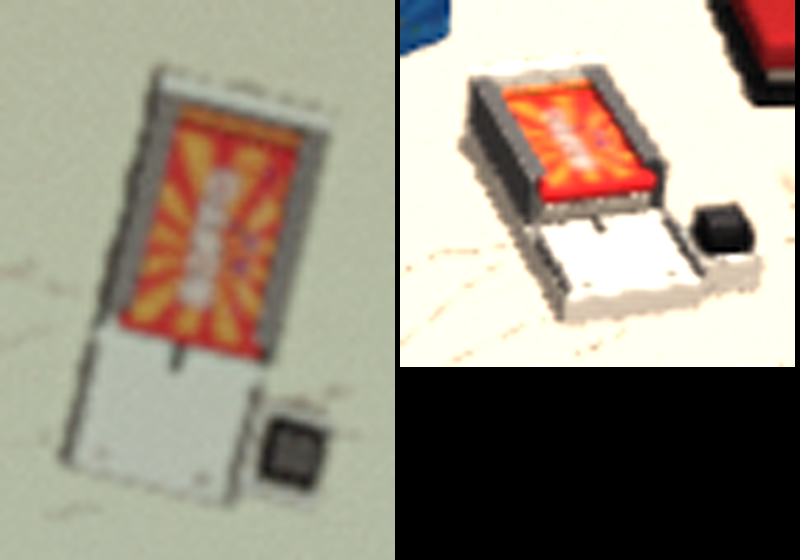

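The crop shows the tin's front edge at (192,338), the tray lip at (150,482) and the key cap at (292,453). The key sits on the right side, facing the robot.

Run:
```python
from h import *
T,S=load("top0.npz"),load("scene0.npz")
top=lambda u,v:(305+u/6.583,165+v/6.588); sc=lambda u,v:(300+(u-400)/5.643,175+v/5.646)
P=[(T,top(292,453),(-28,-55,34)),(T,top(150,482),(-55,0,18)),(T,top(192,340),(3,0,38)),(T,top(245,96),(110,0,50)),
(S,sc(722,215),(-28,-55,34)),(S,sc(634,286),(-55,0,18)),(S,sc(598,176),(3,0,40)),(S,sc(537,70),(110,0,50))]
W=[];L=[]
for c,uv,l in P: W.append(ray(c,np.array(uv)-.0,l[2]/1e3)[:2]);L.append(np.array(l[:2])/1e3)
def kab(W,L):
    W,L=np.array(W),np.array(L);a,b=W.mean(0),L.mean(0);U=(L-b).T@(W-a)
    th=np.arctan2(U[0,1]-U[1,0],U[0,0]+U[1,1]);R=np.array([[np.cos(th),-np.sin(th)],[np.sin(th),np.cos(th)]])
    t=a-R@b;return th,t,(W-(L@R.T+t))*1e3
for i in(slice(0,4),slice(4,8),slice(0,8)):
    th,t,e=kab(W[i],L[i]);print(th,t,e.round(1).tolist())
R=np.array([[np.cos(th),-np.sin(th)],[np.sin(th),np.cos(th)]])
print("key",R@[-.028,-.055]+t,"tray",R@[-.029,0]+t)
for n,uv in(("bell",(411,258)),):print(n,ray(T,uv,.05))
```

```text
-0.21291757078386236 [ 0.46549568 -0.11981831] [[-0.7, 2.2], [1.0, -0.9], [2.3, -2.7], [-2.6, 1.4]]
-0.20709416380943138 [ 0.46582745 -0.11886271] [[0.9, 0.8], [1.7, 0.5], [7.7, -3.9], [-10.3, 2.5]]
-0.21007854900988562 [ 0.46566264 -0.11934012] [[-1.0, 1.8], [0.9, -1.2], [2.1, -3.2], [-2.8, 0.6], [1.3, 1.2], [1.8, 0.9], [7.9, -3.4], [-10.1, 3.3]]
key [ 0.42680871 -0.16729189] tray [ 0.43730022 -0.11329256]
bell [ 0.36539702 -0.32800102  0.05      ]
```

Emit:
carry_out([
  [[35,-36,0,0,0,0.05],[71,-73,0,0,0,0.1],[106,-109,0,0,0,0.17],[142,-146,0,0,0,0.23],[177,-182,10,0,0,0.3],[213,-219,20,0,0,0.36],[250,-257,40,0,0,0.43],[290,-298,60,0,0,0.5],[330,-340,80,0,0,0.55],[355,-365,100,0,0,0.576]],
], fingers=0.48)

```text
time: 1.35
eef_pos: [0.4341, -0.1362, 0.1307]
tcp_rot: [-0.0, 0.995, -0.104, 0.0]
ft_force: [0.0, -0.5, -0.3]
gripper_width: 0.0444
finger_force: 0.0
```

Run:
```python
from plant import r
from h import *
o=[]
for n,(x0,y0,w,h) in(("top",(295,160,80,110)),("scene",(290,120,100,140))):
    c=r.camera(n);np.savez(f"{n}1.npz",**c);im=c["pixels"][y0:y0+h,x0:x0+w]
    o.append(cv2.resize(im,(400,550),interpolation=cv2.INTER_CUBIC))
cv2.imwrite("pics/c1.png",cv2.convertScaleAbs(np.hstack(o)[...,::-1],alpha=1.3))
print(r.get_state()["eef_pos"],r.get_state()["time"])
```

```text
[ 0.43323788 -0.13427496  0.12934418] 1.45
```

View pics/c1.png

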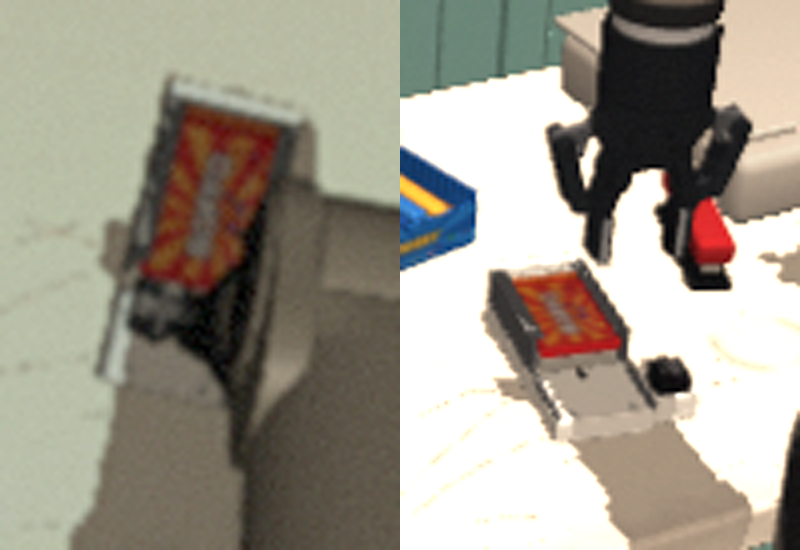

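The scene crop shows the gripper above the tray. The left fingertip is at (603,262), and the key at (668,375) is clear and unpressed. I'll average the pose readings and check the tip prediction against the image.

Run:
```python
from plant import r
from h import *
from scipy.spatial.transform import Rotation as Ro
S=load("scene1.npz");A=[];Q=[];F=[]
for i in range(8):
    r.camera("scene");s=r.get_state();A.append(s["eef_pos"]);Q.append(s["tcp_rot"]);F.append(s["ft_force"])
A=np.array(A);p=A.mean(0);print(p,A.std(0),np.mean(F,0),s["time"])
q=np.mean(Q,0);Rt=Ro.from_quat(q/np.linalg.norm(q),scalar_first=True).as_matrix();print(Rt.round(3).tolist(),s["gripper_width"])
for th,t in((-.210,[.4657,-.1193]),):
    Rd=np.array([[np.cos(th),-np.sin(th)],[np.sin(th),np.cos(th)]]);print("disp mm",Rd.T@(p[:2]-t)*1e3)
for y in(-.029,.029):
  for b in(0,.007): print(y,b,proj(S,p+Rt@[0,y,-b]))
print("seen left tip",290+(603-400)/4,120+262/3.93)
```

```text
[ 0.43321766 -0.13979895  0.13134736] [0.00014131 0.00118615 0.00053427] [ 0.22349047 -0.24286279  0.09940732] 1.85
[[0.978, -0.209, -0.0], [-0.209, -0.978, -0.0], [-0.0, 0.0, -1.0]] 0.04390432355251204
disp mm [-27.49552281 -26.81986981]
-0.029 0 [341.6296457  185.67291783]
-0.029 0.007 [341.87361713 183.41872579]
0.029 0 [361.87491744 183.22008615]
0.029 0.007 [362.17591656 180.97982469]
seen left tip 340.75 186.66666666666666
```

Emit:
carry_out([
  [[0,0,30,0,0,0],[0,0,60,0,0,0],[0,0,80,0,0,0],[0,0,90,0,0,0],[0,0,90,0,0,0],[0,0,90,0,0,0]],
])

```text
time: 2.6
eef_pos: [0.4342, -0.1395, 0.0421]
tcp_rot: [0.0, 0.994, -0.105, 0.001]
ft_force: [0.5, -0.4, 0.5]
gripper_width: 0.0444
finger_force: 0.0
```

Run:
```python
from plant import r
from h import *
A=[];F=[]
for i in range(5):
    c=r.camera("scene");s=r.get_state();A.append(s["eef_pos"]);F.append(s["ft_force"])
p=np.mean(A,0);th=-.21;t=[.4657,-.1193]
Rd=np.array([[np.cos(th),-np.sin(th)],[np.sin(th),np.cos(th)]]);print(p,"disp mm",Rd.T@(p[:2]-t)*1e3,np.mean(F,0),s["time"])
cv2.imwrite("pics/c2.png",cv2.convertScaleAbs(cv2.resize(c["pixels"][150:250,290:390,::-1],(600,600),interpolation=cv2.INTER_CUBIC),alpha=1.3))
```

```text
[ 0.43407515 -0.13940723  0.04200883] disp mm [-26.73853021 -26.25800607] [ 0.0959188   0.29016467 -0.05933078] 2.85
```

View pics/c2.png

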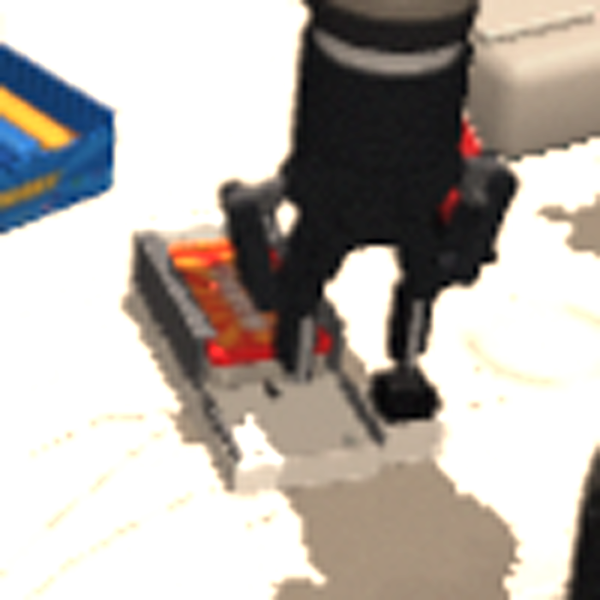

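The stopper fingertip at (303,378) is in front of the tin over the tray. The other finger at (405,362) is just above the key. I'll move forward 3 mm and start pressing.

Emit:
carry_out([
  [[-3,0,4,0,0,0],[-3,0,8,0,0,0],[-3,0,12,0,0,0],[-3,0,12,0,0,0]],
])

```text
time: 3.35
eef_pos: [0.4301, -0.1385, 0.029]
tcp_rot: [0.0, 0.994, -0.105, -0.001]
ft_force: [-0.0, 0.3, 2.4]
gripper_width: 0.0441
finger_force: 1.2
```

Emit:
carry_out([
  [[0,0,2,0,0,0],[0,0,4,0,0,0],[0,0,6,0,0,0],[0,0,6,0,0,0],[0,0,6,0,0,0]],
])

```text
time: 3.98
eef_pos: [0.4302, -0.1385, 0.0232]
tcp_rot: [0.0, 0.995, -0.105, -0.0]
ft_force: [-1.7, -0.0, 2.9]
gripper_width: 0.0445
finger_force: 2.8
```

Emit:
carry_out([
  [[0,0,1,0,0,0],[0,0,2,0,0,0],[0,0,2,0,0,0],[0,0,2,0,0,0]],
])

```text
time: 4.47
eef_pos: [0.4302, -0.1386, 0.0218]
tcp_rot: [0.0, 0.994, -0.105, -0.0]
ft_force: [-4.0, 1.1, 10.1]
gripper_width: 0.0443
finger_force: 6.2
```

Run:
```python
from plant import r
from h import *
A=[];F=[];W=[]
for i in range(6):
    c=r.camera("scene");s=r.get_state();A.append(s["eef_pos"]);F.append(s["ft_force"]);W.append(s["finger_force"])
print(np.mean(A,0),np.mean(F,0),np.mean(W),s["time"])
T=r.camera("top")
a=cv2.resize(c["pixels"][170:240,310:380],(400,400),interpolation=cv2.INTER_CUBIC);b=cv2.resize(T["pixels"][165:250,295:380],(400,400),interpolation=cv2.INTER_CUBIC)
cv2.imwrite("pics/c3.png",cv2.convertScaleAbs(np.hstack([a,b])[...,::-1],alpha=1.4))
```

```text
[ 0.4302344  -0.13855593  0.02179452] [-4.28862458  1.39982864  9.49064953] 6.201745350845158 4.775
```

View pics/c3.png

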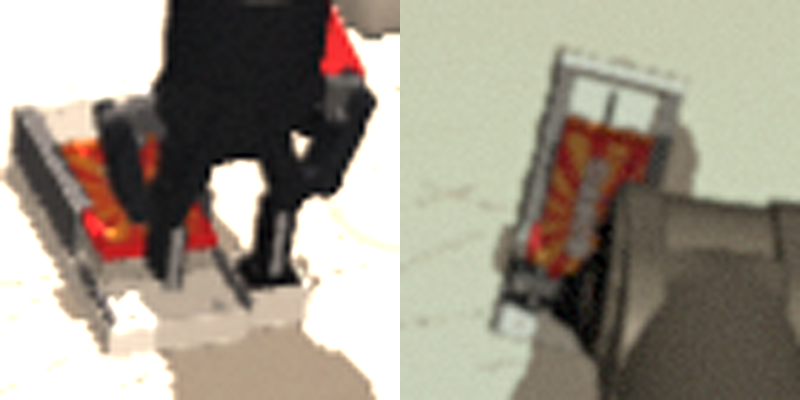

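The tin is about 20 mm out, flat on the tray and resting against the left finger at (172,285). The key is fully down under the right finger at (270,275), and the forces are steady, so I'm handing the job in.

```bash
python3 -c "
from plant import r
print(r.sign_off())"
```

```text
the job is handed in; nothing more can be done
None
```

The job is handed in at about 4.8 s: one finger holds the red tin's key fully down at about 9 N, and the red tin, about 20 mm out, rests flat and still on the tray against the other finger; the sign-off returned no verdict.

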